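Lock the filter cartridge into the bench dust extractor

ROBOT

A 6-joint arm with a two-finger parallel gripper is mounted at the origin on the work surface. World frame = base frame: x ahead of the robot, y to its left, z up, the work surface at z = 0. Lengths are in m, angles in rad, forces in N, time in s.
With the tool pointing down it reaches from about 0.225 to 0.725 m from the base axis. Payload 3.1 kg.
Tool frame: the origin (TCP) lies on the centre line of the jaws, within the pads' length; the fingertips stand 17 mm ahead of it and the grasp point (between the pads) lies 2 mm behind it; z points along the fingers, y is the line along which they close (so a half turn about z gives the same grasp; the last joint's range is limited). The gripper opens to 85 mm and grips with 20 to 120 N. Pads are 22 mm wide; open, the fingers measure 114 mm over their backs; the gripper's body (76 mm by 85 mm) begins 54 mm behind the grasp point. The pads swing forward as they close: fully open they stand 13 mm farther back than shut.
Start: joints at [1.159, 0.048, 0.099, 1.622, 0, 1.443], TCP at [0.147, 0.504, 0.222] pointing down, gripper open.
Joint ranges: [-2.91, 2.91], [-0.99, 1.94], [-1.21, 1.42], [-2.12, 2.29], [-1.49, 1.47], [-3.14, 3.14]. Speed limits (rad/s): [2.79, 2.79, 3.14, 3.14, 3.14, 3.14].

INTERFACE

Orientations are given as a rotation vector (axis times angle).
In Python, from bench import manip gives the robot as it stands.
- The arm moves only by the tool servo_tool, never from a script. Its argument "commands" is a list of rows, each an object of numbers: "gripper": the finger opening in mm, from 0 to 85.4; "dx", "dy", "dz": the shift along the tool's x, y, z in mm; "turn": the turn about the tool's z in rad. A call has 1 to 12 rows; each row is the pose to reach, as a shift and turn from the pose commanded when the call began, along the tool's axes at that moment; what a row does not reach only later rows make up. A row lasts 1/12 s, in which the tool goes at most 41.7 mm and 7.16 degrees, less where a joint would pass 70% of its speed; a pose out of reach is approached as far as the arm can. A call with a gripper value outside its range is refused whole. The fingers move at their own pace and stop on an object; "newtons" is the grip in N (left out, the last holds). Time passes only in rows, so rows that repeat a pose let the fingers close. It gives the time, the measured TCP pose, the force, the opening and the grip force at its end, in the units of the state.
- manip.state(): the state, without advancing time (a new reading comes with each control period).
- manip.snapshot(name): name is "side" or "top"; returns a dict with "image" (400x640x3 uint8, red, green, blue), "vertical_fov" (degrees; the focal length in pixels is half the picture's height over the tangent of half this angle, whatever the lens; pixels are square), "cx", "cy" (the principal point, pixels), "T" (4x4, takes a point from camera to world coordinates). Camera axes: x right, y down, z forward; pixel columns grow to the right and rows downward; lengths in m; the calibration is good to about 2 mm. A picture is of the moment at which its call begins. There is no depth.
- manip.finish_job(): hands the job in; it is judged then, once.
The state is a dict: "t": time; "joints": joint angles; "joint_velocities": joint speeds; "tau": joint torques, N m; "tcp_pos": TCP position; "orientation": TCP orientation; "wrist_force": force on the tool from outside, world axes, zero at the start; "wrist_torque": the same for the moment, N m; "opening": opening from 0.0 (shut) to 1.0 (fully open); "grasp_force": force on a finger pad.
Only numpy, scipy, OpenCV 4.12 (cv2) and the standard library are available. Lean on these libraries where they do the work, as an engineer would, in place of code of your own. Each camera call takes 0.05 s, during which the arm holds its last target. There are 200 camera calls.

TASK

Pick up the blue filter cartridge by its orange grip and hang it by its two steel lugs in the yellow bayonet collar of the green dust extractor, then twist it clockwise (seen from above) until both lugs drop into the locking notches, and let go with it fully home. Feel for the slots and do it gently: the plastic collar must not be forced. Leave the jar and the hammer where they are.

Things in the scene. Friction and masses are not known exactly. Their poses are not given: they have to be found in the camera images.
- filter: Loose round filter cartridge, upright on a 20 mm board, 0.2 to 0.42 kg. Origin: centre of its underside, z up. White body 66 mm across up to 36 mm, blue neck 69 mm across from 36 to 62 mm, grip bar on top to 100 mm. A half turn gives the same part; the lugs lie along its x axis.
- grip (a point): Point to hold on the orange upright grip bar, 88 mm above the cartridge's origin; axes as the cartridge. The bar is 50 mm long along x (it points at the lugs), 14 mm thick along y, its top 12 mm above and its foot 26 mm below this point.
- lug (a point): Underside of the steel lug on the cartridge's +x side, 42 mm from the axis and 38 mm above the origin; an equal lug is opposite. Each is 10 mm wide, 7 mm high, its tip 46.5 mm from the axis.
- extractor: Fixed green drum, 176 mm across; origin under its centre, z up. On it sits the yellow collar, 120 mm across, 76 mm bore, clamped so that it will not turn by hand, at any angle within 0.6 rad either way of the drum; this angle is not measured: see it from above or feel for it. A push of the cartridge on the extractor above 40 N (all its contacts added up) is forcing it.
- mouth (a point): Centre of the collar's rim top, 110 mm above the work surface. Two opposite slots, about 20 mm wide, go through the 5 mm rim near the drum's +x and -x, turned with the collar; a red block sits at the outer end of each. A lug passes within about 0.1 rad of a slot's centre; elsewhere it stops on the rim, with the cartridge's origin 38 mm below this point.
- ledge (a point): On the drum's axis, level with the bright aluminium ledge (16 mm below the mouth) on which the lugs come down through the slots. Cartridge origin then 54 mm below the mouth. Under the rim the lugs have 4 mm of free height. Turning 45 degrees clockwise from above, counted from the slot's centre, brings the lugs over the notches.
- notch_floor (a point): On the drum's axis, level with the notch floors (22 mm below the mouth, 6 mm below the ledge). A lug can turn about 0.08 rad either way in a notch; a hard stop ends the turn at its far side. Lowered there the lugs are locked, the cartridge's origin 60 mm below the mouth. No spring: weight keeps it down.
- jar: Closed amber jar, 56 mm across, 75 mm high, loose, between board and extractor; origin at the centre of its underside. To be left alone.
- hammer: Loose hammer, 240 mm long, lying along its x between board and extractor, handle towards the robot; origin under its middle. To be left alone.
Not all that is in view belongs to the job. What is shaped like the filter but pink is not meant.

How it is judged:
By the outcome, as a careful person would: the job done as asked, in the order asked, and still so for the second after the job is handed in, with the robot touching nothing.
It also fails if it takes over 72 s, if anything falls off the work surface, if the arm or the gripper's body presses on something with over 40 N, if the wrist force passes 120 N, or if a joint passes its speed limit or range.

## Working session

There is one attempt and no reset: what is moved stays moved. The work goes in short steps, Python scripts to look and compute and a tool call to move; the robot and the scene stay as the last step left them, time stands still between calls to the robot, and variables do not carry over. Pictures are saved under pics/ and viewed, at most 10 in all, crops included, and the job is handed in when it is done.

Besides the shell and the picture viewer there is one more tool, called after "Emit:" as a command line: name --argument value ..., lists and objects as JSON in quotes. servo_tool: Moves the arm, as the interface text tells. Its arguments: {"type":"object","properties":{"commands":{"type":"array"},"newtons":{"type":"number"}},"required":["commands"]}

```bash
mkdir -p pics
cat > h.py <<'E'
from bench import manip
import numpy as np, cv2
def snap(n,f):
    s=manip.snapshot(n); cv2.imwrite('pics/'+f,s['image'][:,:,::-1]); np.savez('pics/'+f[:-4],**s); return s
def ld(f): return dict(np.load('pics/'+f))
def foc(s): return 200/np.tan(np.radians(float(s['vertical_fov']))/2)
def ray(s,u,v):
    f=foc(s); T=s['T']; d=T[:3,:3]@np.array([(u-s['cx'])/f,(v-s['cy'])/f,1]); return T[:3,3],d
def onz(s,u,v,z):
    o,d=ray(s,u,v); return o+d*(z-o[2])/d[2]
def two(s1,p1,s2,p2):
    o1,d1=ray(s1,*p1);o2,d2=ray(s2,*p2)
    t=np.linalg.lstsq(np.c_[d1,-d2],o2-o1,rcond=None)[0]
    a,b=o1+d1*t[0],o2+d2*t[1]; return (a+b)/2,np.linalg.norm(a-b)
E
python3 - <<'E'
from h import *
a=snap('side','s0.png');b=snap('top','t0.png')
for s in(a,b):print(s['vertical_fov'],s['cx'],s['cy'],np.round(s['T'],3).tolist())
print(manip.state())
cv2.imwrite('pics/both0.png',cv2.resize(np.vstack([a['image'],b['image']])[:,:,::-1],(480,600)))
E
```

```text
55.939211254555495 306.9558734637253 197.75266675731382 [[1.0, -0.02, 0.011, 0.502], [-0.022, -0.686, 0.727, -0.588], [-0.007, -0.727, -0.686, 0.72], [0.0, 0.0, 0.0, 1.0]]
49.14567985827887 319.554167631179 204.5628189060245 [[-0.022, -0.994, 0.109, 0.428], [-1.0, 0.024, 0.014, 0.078], [-0.016, -0.108, -0.994, 1.012], [0.0, 0.0, 0.0, 1.0]]
{'t': 0.1, 'joints': array([ 1.15915681e+00,  4.86745331e-02,  9.77290664e-02,  1.62200327e+00,
       -2.67627590e-05,  1.44297269e+00]), 'joint_velocities': array([ 0.00047063, -0.0010805 ,  0.00423022,  0.00185161,  0.0002142 ,
        0.0010222 ]), 'tau': array([ 2.48156110e-03, -3.39852834e+01,  3.20934606e+01,  1.58070750e-02,
       -5.21664606e-05,  3.38181664e-06]), 'tcp_pos': array([0.14680814, 0.50344845, 0.22062261]), 'orientation': array([-0.4442444 , -3.10946928,  0.00326938]), 'wrist_force': array([-0.02408183,  0.45999255,  0.10342382]), 'wrist_torque': array([ 0.02376507, -0.02229609, -0.03630627]), 'grasp_force': 0.0, 'opening': 0.9971621087037371}
```

View pics/s0.png

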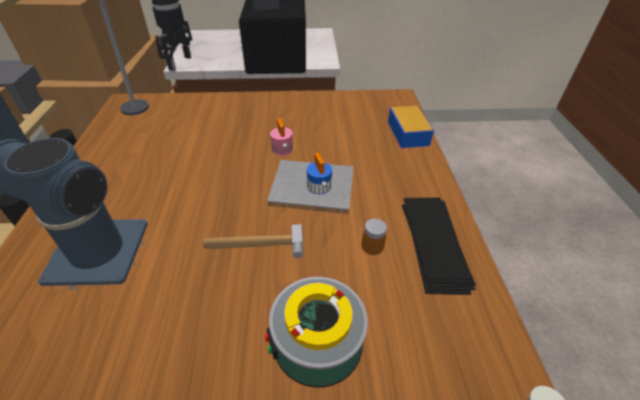

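View pics/t0.png

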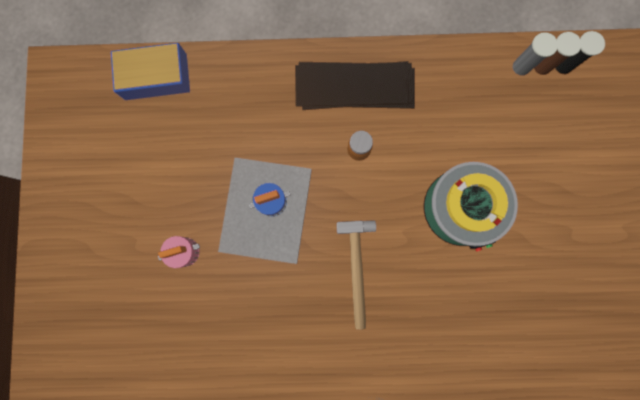

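Candidates for the filter are blue at top(268,198)/side(319,175) and pink at top(176,252)/side(282,140). I choose the blue one on the grey board and check it in a close crop.

```bash
cat > m.py <<'E'
from h import *
def big(m,n=1):
    c,_=cv2.findContours(m.astype('uint8'),cv2.RETR_EXTERNAL,cv2.CHAIN_APPROX_NONE)
    return sorted(c,key=cv2.contourArea)[::-1][:n]
def mask(s,lo,hi,win):
    h=cv2.cvtColor(s['image'],cv2.COLOR_RGB2HSV); m=cv2.inRange(h,np.array(lo),np.array(hi))
    w=np.zeros_like(m);w[win[1]:win[3],win[0]:win[2]]=1; return m*w
E
python3 - <<'E'
from m import *
a,b=ld('s0.npz'),ld('t0.npz')
mt=mask(b,(3,150,120),(16,255,255),(240,175,300,225));ms=mask(a,(3,150,120),(16,255,255),(300,148,340,178))
ct,cs=big(mt)[0],big(ms)[0]
rt,rs=cv2.minAreaRect(ct),cv2.minAreaRect(cs);print(rt,rs)
p,g=two(b,rt[0],a,rs[0]);print('grip centre',p,g)
q=[onz(b,*c,.12) for c in cv2.boxPoints(rt)]
e=max([(np.linalg.norm(q[i]-q[i+1]),q[i+1]-q[i]) for i in range(2)],key=lambda x:x[0]);print('top centre',onz(b,*rt[0],.12),e,np.arctan2(e[1][1],e[1][0]))
yl=[mask(s,(22,150,120),(34,255,255),w) for s,w in((b,(420,150,530,260)),(a,(260,260,380,370)))]
E1=[cv2.fitEllipse(cv2.convexHull(np.vstack(big(m,4)))) for m in yl];print(E1)
print('mouth',two(b,E1[0][0],a,E1[1][0]),onz(b,*E1[0][0],.11),onz(a,*E1[1][0],.11))
h=b['image'].astype(int);red=((h[...,0]>120)&(h[...,1]<70)&(h[...,2]<70)).astype('uint8');red[:, :430]=0;red[:150]=0;red[260:]=0
for c in big(red,5): m=cv2.minAreaRect(c);print('red',m,onz(b,*m[0],.11))
h=a['image'].astype(int);red=((h[...,0]>120)&(h[...,1]<70)&(h[...,2]<70)).astype('uint8');red[:270]=0;red[370:]=0
for c in big(red,5): m=cv2.minAreaRect(c);print('reds',m,onz(a,*m[0],.11))
I=lambda s,x,y,w,hh:cv2.resize(s['image'][y:y+hh,x:x+w,::-1],(400,300),interpolation=cv2.INTER_CUBIC)
cv2.imwrite('pics/c1.png',np.vstack([np.hstack([I(b,232,171,72,54),I(b,420,150,120,90)]),np.hstack([I(a,280,140,80,60),I(a,258,275,120,90)])]))
E
```

```text
((266.4000244140625, 196.6999969482422), (5.375871181488037, 21.819711685180664), 71.56505584716797) ((319.5, 160.0), (24.0, 39.0), 90.0)
grip centre [0.5464134  0.20009628 0.11196778] 0.0029680398822442256
top centre [0.54387105 0.19890629 0.12      ] (np.float64(0.044898366580639025), array([ 0.01329962, -0.04288337,  0.        ])) -1.2700677294160836
[((476.7401428222656, 202.3599853515625), (56.63893508911133, 59.72467041015625), 90.88895416259766), ((317.9140930175781, 315.7970886230469), (66.0325698852539, 67.56982421875), 115.78741455078125)]
mouth (array([ 0.52466066, -0.239162  ,  0.09674667]), np.float64(0.0009612627587387674)) [ 0.52277956 -0.23460006  0.11      ] [ 0.52465011 -0.24651878  0.11      ]
red ((497.00006103515625, 221.5000457763672), (3.535533905029297, 4.949747085571289), 45.0) [ 0.4822788  -0.27353129  0.11      ]
red ((458.50006103515625, 182.50001525878906), (2.8284268379211426, 4.242640495300293), 45.0) [ 0.56513293 -0.19949458  0.11      ]
red ((478.05889892578125, 248.7353057861328), (1.9402848482131958, 6.063390731811523), 75.96376037597656) [ 0.42757953 -0.23146466  0.11      ]
reds ((294.7500305175781, 332.7500305175781), (6.363961219787598, 4.242640495300293), 45.0) [ 0.48367242 -0.27722026  0.11      ]
reds ((339.30767822265625, 293.5384216308594), (6.1017022132873535, 4.437601566314697), 33.6900634765625) [ 0.56631983 -0.20231976  0.11      ]
reds ((266.0, 337.0), (8.0, 2.0), 90.0) [ 0.4348829  -0.28361797  0.11      ]
```

View pics/c1.png

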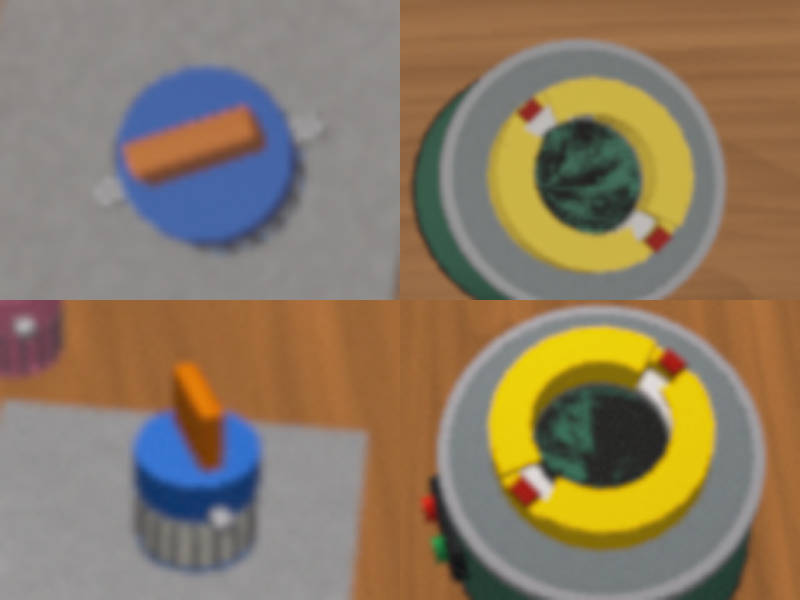

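Run:
```python
from m import *
a,b=ld('s0.npz'),ld('t0.npz')
f=lambda x,y:(232+x/400*72,171+y/300*54); fs=lambda x,y:(280+x/400*80,140+(y-300)/300*60)
# bar's four top corners ends: top-view vs side-view
print('bar ends', two(b,f(122,150),a,fs(182,366)), two(b,f(248,106),a,fs(219,413)))
mb=big(mask(b,(100,120,80),(125,255,255),(240,170,300,230)))[0]; (c,r)=cv2.minEnclosingCircle(mb); e=cv2.fitEllipse(cv2.convexHull(mb)); print(c,r,e)
print('neck top',onz(b,*e[0],.082),onz(b,*c,.082),'side',onz(a,*fs(196,437),.082))
l=[onz(b,*f(108,192),.065),onz(b,*f(310,127),.065)];print('lug mid',(l[0]+l[1])/2,np.arctan2(*(l[1]-l[0])[1::-1]))
print('mouthz',two(b,(477.75,202),a,(317.03,313.15)))
```

```text
bar ends (array([0.54148529, 0.22520408, 0.11602448]), np.float64(0.001632885099211845)) (array([0.55738516, 0.17754167, 0.1208914 ]), np.float64(0.0007835214544469132))
(268.7489929199219, 198.57569885253906) 15.442588806152344 ((268.7070007324219, 198.60263061523438), (30.169296264648438, 30.731773376464844), 136.3925018310547)
neck top [0.54458834 0.19915265 0.082     ] [0.54464439 0.19906177 0.082     ] side [0.54785498 0.2067642  0.082     ]
lug mid [0.54425042 0.19936952 0.065     ] -1.2809214064813426
mouthz (array([ 0.52373643, -0.23846464,  0.10502372]), np.float64(0.0005373474013568547))
```

Emit:
servo_tool --commands '[{"dx":-120,"dy":-46,"turn":0.25,"gripper":60},{"dx":-240,"dy":-92,"turn":0.5},{"dx":-360,"dy":-138,"turn":0.75},{"dx":-468,"dy":-180,"turn":0.98},{"dx":-468,"dy":-180,"turn":0.98},{"dx":-468,"dy":-180,"turn":0.98},{"dx":-468,"dy":-180,"turn":0.98},{"dx":-468,"dy":-180,"turn":0.98},{"dx":-468,"dy":-180,"turn":0.98},{"dx":-468,"dy":-180,"turn":0.98},{"dx":-468,"dy":-180,"turn":0.98},{"dx":-468,"dy":-180,"turn":0.98}]'

```text
$.commands[0]: bad value
```

Emit:
servo_tool --commands '[{"dz":0},{"dz":0}]'

```text
$.commands[0]: bad value
```

Emit:
servo_tool --commands '[{"dx":-468,"dy":-180,"dz":0,"turn":0.98,"gripper":60},{"dx":-468,"dy":-180,"dz":0,"turn":0.98,"gripper":60},{"dx":-468,"dy":-180,"dz":0,"turn":0.98,"gripper":60},{"dx":-468,"dy":-180,"dz":0,"turn":0.98,"gripper":60},{"dx":-468,"dy":-180,"dz":0,"turn":0.98,"gripper":60},{"dx":-468,"dy":-180,"dz":0,"turn":0.98,"gripper":60},{"dx":-468,"dy":-180,"dz":0,"turn":0.98,"gripper":60},{"dx":-468,"dy":-180,"dz":0,"turn":0.98,"gripper":60},{"dx":-468,"dy":-180,"dz":0,"turn":0.98,"gripper":60},{"dx":-468,"dy":-180,"dz":0,"turn":0.98,"gripper":60},{"dx":-468,"dy":-180,"dz":0,"turn":0.98,"gripper":60},{"dx":-468,"dy":-180,"dz":0,"turn":0.98,"gripper":60}]'

```text
t: 1.1
tcp_pos: [0.5458, 0.1993, 0.2211]
orientation: [-1.856, -2.534, 0.001]
wrist_force: [1.1, -0.2, 0.6]
opening: 0.702
grasp_force: 0.0
```

Emit:
servo_tool --commands '[{"dx":0,"dy":0,"dz":30,"turn":0,"gripper":60},{"dx":0,"dy":0,"dz":60,"turn":0,"gripper":60},{"dx":0,"dy":0,"dz":75,"turn":0,"gripper":60},{"dx":0,"dy":0,"dz":75,"turn":0,"gripper":60}]'

```text
t: 1.43
tcp_pos: [0.5414, 0.1996, 0.1405]
orientation: [-1.853, -2.528, 0.013]
wrist_force: [0.3, 0.6, -1.2]
opening: 0.703
grasp_force: 0.0
```

Run:
```python
from m import *
a=snap('side','s1.png');b=snap('top','t1.png')
I=lambda s,x,y,w,hh:cv2.resize(s['image'][y:y+hh,x:x+w,::-1],(400,300),interpolation=cv2.INTER_CUBIC)
cv2.imwrite('pics/c2.png',np.hstack([I(a,270,110,100,75),I(b,212,151,112,84)]))
print(manip.state()['tcp_pos'])
```

```text
[0.54390108 0.20077404 0.14572786]
```

View pics/c2.png

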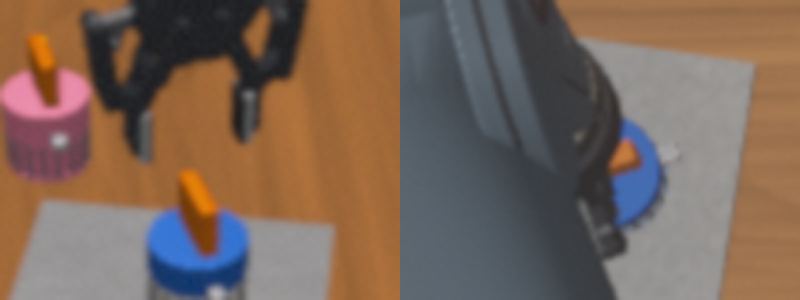

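Side crop: fingers straddle the orange bar of the blue cartridge (bar at about (198,210) in the crop), so the alignment is good and I descend to grip.

Emit:
servo_tool --commands '[{"dx":0,"dy":0,"dz":20,"turn":0,"gripper":60},{"dx":0,"dy":0,"dz":34,"turn":0,"gripper":60},{"dx":0,"dy":0,"dz":40,"turn":0,"gripper":60},{"dx":0,"dy":0,"dz":40,"turn":0,"gripper":50},{"dx":0,"dy":0,"dz":40,"turn":0,"gripper":35},{"dx":0,"dy":0,"dz":40,"turn":0,"gripper":20},{"dx":0,"dy":0,"dz":40,"turn":0,"gripper":5},{"dx":0,"dy":0,"dz":40,"turn":0,"gripper":5},{"dx":0,"dy":0,"dz":40,"turn":0,"gripper":5},{"dx":0,"dy":0,"dz":40,"turn":0,"gripper":5},{"dx":0,"dy":0,"dz":40,"turn":0,"gripper":5},{"dx":0,"dy":0,"dz":40,"turn":0,"gripper":5}]' --newtons 70

```text
t: 2.53
tcp_pos: [0.5462, 0.2015, 0.1086]
orientation: [1.854, 2.533, 0.005]
wrist_force: [1.1, -0.2, 5.8]
opening: 0.112
grasp_force: 68.9
```

Emit:
servo_tool --commands '[{"dx":0,"dy":0,"dz":0,"turn":0,"gripper":5},{"dx":0,"dy":0,"dz":0,"turn":0,"gripper":5},{"dx":0,"dy":0,"dz":0,"turn":0,"gripper":5},{"dx":0,"dy":0,"dz":0,"turn":0,"gripper":5}]'

```text
t: 2.87
tcp_pos: [0.5462, 0.2015, 0.1086]
orientation: [1.854, 2.533, 0.005]
wrist_force: [0.8, 0.2, 5.1]
opening: 0.115
grasp_force: 68.9
```

Emit:
servo_tool --commands '[{"dx":0,"dy":0,"dz":-10,"turn":0,"gripper":5},{"dx":0,"dy":0,"dz":-30,"turn":0,"gripper":5},{"dx":0,"dy":0,"dz":-60,"turn":0,"gripper":5},{"dx":0,"dy":0,"dz":-90,"turn":0,"gripper":5},{"dx":0,"dy":0,"dz":-120,"turn":0,"gripper":5},{"dx":0,"dy":0,"dz":-140,"turn":0,"gripper":5},{"dx":0,"dy":0,"dz":-155,"turn":0,"gripper":5},{"dx":0,"dy":0,"dz":-155,"turn":0,"gripper":5},{"dx":0,"dy":0,"dz":-155,"turn":0,"gripper":5}]'

```text
t: 3.62
tcp_pos: [0.5448, 0.2009, 0.2617]
orientation: [1.856, 2.535, -0.0]
wrist_force: [0.4, -0.0, -2.8]
opening: 0.115
grasp_force: 68.5
```

Run:
```python
from m import *
a=snap('side','s2.png');b=snap('top','t2.png')
st=manip.state();print({k:np.round(st[k],4) for k in('tcp_pos','orientation','wrist_force','wrist_torque','opening','joints')})
I=lambda s,x,y,w,hh:cv2.resize(s['image'][y:y+hh,x:x+w,::-1],(400,300),interpolation=cv2.INTER_CUBIC)
cv2.imwrite('pics/c3.png',np.hstack([I(a,280,60,120,90),I(b,212,151,112,84)]))
```

```text
{'tcp_pos': array([0.5439, 0.2007, 0.2594]), 'orientation': array([-1.8543, -2.5329,  0.005 ]), 'wrist_force': array([ 0.0348, -0.9053, -2.4902]), 'wrist_torque': array([0.006 , 0.0275, 0.0157]), 'opening': np.float64(0.1163), 'joints': array([ 2.3790e-01,  2.1320e-01,  3.5660e-01,  1.7183e+00, -1.0000e-04,
        1.5018e+00])}
```

View pics/c3.png

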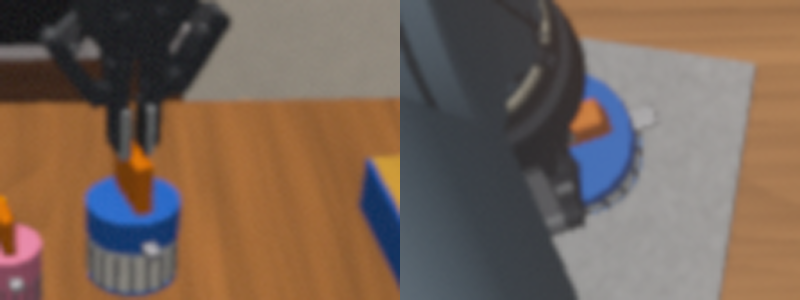

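Emit:
servo_tool --commands '[{"dx":-15,"dy":-6,"dz":0,"turn":0.1,"gripper":5},{"dx":-45,"dy":-17,"dz":0,"turn":0.2,"gripper":5},{"dx":-80,"dy":-30,"dz":0,"turn":0.3,"gripper":5},{"dx":-117,"dy":-43,"dz":0,"turn":0.4,"gripper":5},{"dx":-154,"dy":-57,"dz":0,"turn":0.5,"gripper":5},{"dx":-191,"dy":-70,"dz":0,"turn":0.6,"gripper":5},{"dx":-228,"dy":-84,"dz":0,"turn":0.7,"gripper":5},{"dx":-265,"dy":-98,"dz":0,"turn":0.8,"gripper":5},{"dx":-302,"dy":-111,"dz":0,"turn":0.9,"gripper":5},{"dx":-339,"dy":-125,"dz":0,"turn":1.0,"gripper":5},{"dx":-376,"dy":-139,"dz":0,"turn":1.1,"gripper":5},{"dx":-412,"dy":-152,"dz":0,"turn":1.147,"gripper":5}]'

```text
t: 4.72
tcp_pos: [0.5228, -0.2392, 0.2591]
orientation: [-2.934, -1.115, 0.005]
wrist_force: [0.9, -0.1, -2.1]
opening: 0.114
grasp_force: 68.6
```

Emit:
servo_tool --commands '[{"dx":0,"dy":0,"dz":0,"turn":0,"gripper":5},{"dx":0,"dy":0,"dz":0,"turn":0,"gripper":5},{"dx":0,"dy":0,"dz":0,"turn":0,"gripper":5},{"dx":0,"dy":0,"dz":0,"turn":0,"gripper":5},{"dx":0,"dy":0,"dz":0,"turn":0,"gripper":5}]'

```text
t: 5.13
tcp_pos: [0.5244, -0.2362, 0.2613]
orientation: [-2.932, -1.125, 0.001]
wrist_force: [-0.2, 0.1, -2.0]
opening: 0.108
grasp_force: 68.7
```

Run:
```python
from m import *
a=snap('side','s3.png');b=snap('top','t3.png')
st=manip.state();print({k:np.round(st[k],4) for k in('tcp_pos','orientation','wrist_force','wrist_torque','opening','joints')})
I=lambda s,x,y,w,hh:cv2.resize(s['image'][y:y+hh,x:x+w,::-1],(400,300),interpolation=cv2.INTER_CUBIC)
cv2.imwrite('pics/c4.png',np.hstack([I(a,240,200,160,120),I(b,420,140,120,90)]))
z=st['tcp_pos'][2]-.0886+.062
for s,w in((a,(240,150,400,300)),(b,(420,100,560,280))):
    m=mask(s,(100,120,80),(125,255,255),w);c=big(m)
    if c: e=cv2.fitEllipse(cv2.convexHull(c[0]));print(e,onz(s,*e[0],z),cv2.boundingRect(c[0]))
```

```text
{'tcp_pos': array([ 0.5246, -0.2364,  0.2618]), 'orientation': array([-2.9329e+00, -1.1256e+00, -1.0000e-04]), 'wrist_force': array([-0.6621, -0.2093, -2.269 ]), 'wrist_torque': array([-0.0056, -0.0015, -0.0126]), 'opening': np.float64(0.1105), 'joints': array([-5.3990e-01,  1.9760e-01,  3.4330e-01,  1.7166e+00,  1.0000e-04,
        1.8688e+00])}
((317.9725036621094, 274.26898193359375), (43.69585418701172, 44.93374252319336), 170.14788818359375) [ 0.52310877 -0.24647907  0.23517602] (297, 254, 43, 43)
((498.43389892578125, 195.33554077148438), (37.2158088684082, 40.340511322021484), 63.98760223388672) [ 0.52119998 -0.2304349   0.23517602] (479, 176, 33, 39)
```

View pics/c4.png

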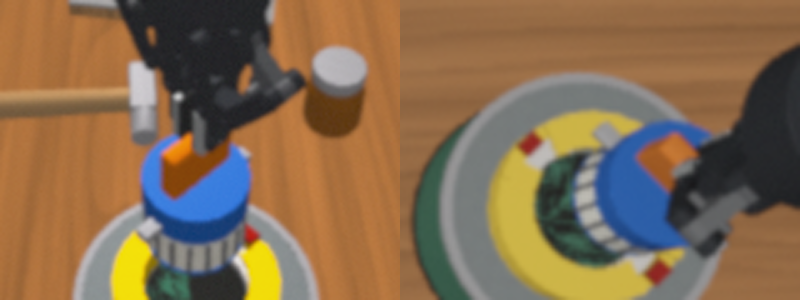

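Run:
```python
from m import *
a,b=ld('s3.npz'),ld('t3.npz')
z=.2618-.0886+.0415
P=onz(a,240+150/2.5,200+230/2.5,z);Q=onz(a,240+246/2.5,200+155/2.5,z);print(P,Q,(P+Q)/2,np.arctan2(*(Q-P)[1::-1]),np.hypot(*(Q-P)[:2]))
# visible lug tip pts in top view (outer lug)
print('top lug',onz(b,420+606*.3-400*.3,140+133*.3,z),onz(b,420+(648-400)*.3,140+265*.3,z))
for s,w in((a,(240,150,400,300)),):
    m=mask(s,(100,120,80),(125,255,255),w);h=cv2.convexHull(big(m)[0])[:,0]
    top=h[h[:,1]<275]; e=cv2.fitEllipse(top.astype(np.float32)[:,None]) if len(top)>5 else None; print(e, onz(s,*e[0],.235))
```

```text
[ 0.49481622 -0.26417414  0.2147    ] [ 0.55883119 -0.20863176  0.2147    ] [ 0.52682371 -0.23640295  0.2147    ] 0.7146500803656877 0.08475181712538166
top lug [ 0.55292158 -0.21013524  0.2147    ] [ 0.47966761 -0.22834222  0.2147    ]
((318.0660705566406, 270.0518493652344), (34.52965545654297, 42.578712463378906), 93.78892517089844) [ 0.52359977 -0.23848005  0.235     ]
```

Emit:
servo_tool --commands '[{"dx":-1.3,"dy":1.5,"dz":15,"turn":0,"gripper":5},{"dx":-1.3,"dy":1.5,"dz":30,"turn":0,"gripper":5},{"dx":-1.3,"dy":1.5,"dz":45,"turn":0,"gripper":5},{"dx":-1.3,"dy":1.5,"dz":55,"turn":0,"gripper":5},{"dx":-1.3,"dy":1.5,"dz":62,"turn":0,"gripper":5},{"dx":-1.3,"dy":1.5,"dz":68,"turn":0,"gripper":5},{"dx":-1.3,"dy":1.5,"dz":74,"turn":0,"gripper":5},{"dx":-1.3,"dy":1.5,"dz":80,"turn":0,"gripper":5},{"dx":-1.3,"dy":1.5,"dz":84,"turn":0,"gripper":5},{"dx":-1.3,"dy":1.5,"dz":84,"turn":0,"gripper":5},{"dx":-1.3,"dy":1.5,"dz":84,"turn":0,"gripper":5}]'

```text
t: 6.15
tcp_pos: [0.5244, -0.2397, 0.1777]
orientation: [-2.934, -1.122, 0.0]
wrist_force: [-0.2, -0.4, -2.5]
opening: 0.114
grasp_force: 68.7
```

Run:
```python
from m import *
a=snap('side','s4.png');b=snap('top','t4.png')
st=manip.state();print({k:np.round(st[k],4) for k in('tcp_pos','orientation','wrist_force','wrist_torque','opening')})
I=lambda s,x,y,w,hh:cv2.resize(s['image'][y:y+hh,x:x+w,::-1],(400,300),interpolation=cv2.INTER_CUBIC)
cv2.imwrite('pics/c5.png',np.hstack([I(a,268,265,100,75),I(b,430,155,100,75)]))
```

```text
{'tcp_pos': array([ 0.5247, -0.2399,  0.1783]), 'orientation': array([2.9335e+00, 1.1221e+00, 9.0000e-04]), 'wrist_force': array([ 1.1448,  0.4347, -2.5127]), 'wrist_torque': array([ 0.0309, -0.0083,  0.0168]), 'opening': np.float64(0.1136)}
```

View pics/c5.png

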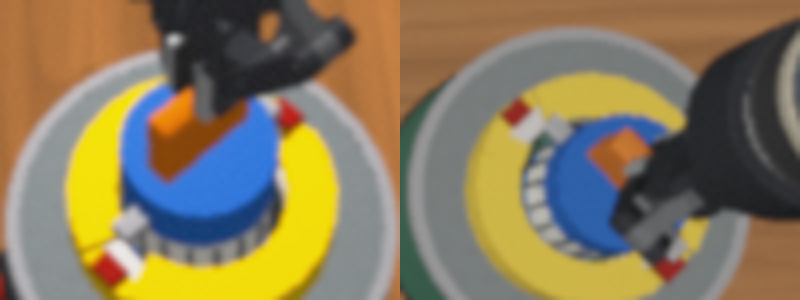

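Lugs sit over the slots (left lug (130,220), red block (112,268) in the side half), body already in the bore with no load. Continue slowly.

Emit:
servo_tool --commands '[{"dx":0,"dy":0,"dz":3,"turn":0,"gripper":5},{"dx":0,"dy":0,"dz":6,"turn":0,"gripper":5},{"dx":0,"dy":0,"dz":9,"turn":0,"gripper":5},{"dx":0,"dy":0,"dz":12,"turn":0,"gripper":5},{"dx":0,"dy":0,"dz":14,"turn":0,"gripper":5},{"dx":0,"dy":0,"dz":16,"turn":0,"gripper":5},{"dx":0,"dy":0,"dz":18,"turn":0,"gripper":5},{"dx":0,"dy":0,"dz":19,"turn":0,"gripper":5},{"dx":0,"dy":0,"dz":20,"turn":0,"gripper":5},{"dx":0,"dy":0,"dz":20,"turn":0,"gripper":5},{"dx":0,"dy":0,"dz":20,"turn":0,"gripper":5}]'

```text
t: 7.17
tcp_pos: [0.5244, -0.2397, 0.1578]
orientation: [2.934, 1.123, 0.0]
wrist_force: [0.1, -0.1, -1.8]
opening: 0.113
grasp_force: 68.7
```

Emit:
servo_tool --commands '[{"dx":0,"dy":0,"dz":1,"turn":0,"gripper":5},{"dx":0,"dy":0,"dz":2,"turn":0,"gripper":5},{"dx":0,"dy":0,"dz":3,"turn":0,"gripper":5},{"dx":0,"dy":0,"dz":4,"turn":0,"gripper":5},{"dx":0,"dy":0,"dz":5,"turn":0,"gripper":5},{"dx":0,"dy":0,"dz":5,"turn":0,"gripper":5}]'

```text
t: 7.67
tcp_pos: [0.5242, -0.2396, 0.1524]
orientation: [-2.934, -1.122, 0.001]
wrist_force: [-0.3, -0.1, -2.3]
opening: 0.111
grasp_force: 68.7
```

Emit:
servo_tool --commands '[{"dx":0,"dy":0,"dz":1,"turn":0,"gripper":5},{"dx":0,"dy":0,"dz":2,"turn":0,"gripper":5},{"dx":0,"dy":0,"dz":3,"turn":0,"gripper":5},{"dx":0,"dy":0,"dz":4,"turn":0,"gripper":5},{"dx":0,"dy":0,"dz":4,"turn":0,"gripper":5}]'

```text
t: 8.08
tcp_pos: [0.5243, -0.2396, 0.1484]
orientation: [-2.934, -1.122, 0.0]
wrist_force: [-0.7, -0.4, -2.4]
opening: 0.115
grasp_force: 68.7
```

Emit:
servo_tool --commands '[{"dx":0,"dy":0,"dz":1,"turn":0,"gripper":5},{"dx":0,"dy":0,"dz":2,"turn":0,"gripper":5},{"dx":0,"dy":0,"dz":2.5,"turn":0,"gripper":5},{"dx":0,"dy":0,"dz":2.5,"turn":0,"gripper":5}]'

```text
t: 8.42
tcp_pos: [0.5243, -0.2396, 0.146]
orientation: [-2.934, -1.122, 0.0]
wrist_force: [-0.8, -0.2, -1.2]
opening: 0.114
grasp_force: 68.7
```

Emit:
servo_tool --commands '[{"dx":0,"dy":0,"dz":1,"turn":0,"gripper":5},{"dx":0,"dy":0,"dz":1.5,"turn":0,"gripper":5},{"dx":0,"dy":0,"dz":1.5,"turn":0,"gripper":5},{"dx":0,"dy":0,"dz":1.5,"turn":0,"gripper":5}]'

```text
t: 8.75
tcp_pos: [0.5244, -0.2397, 0.1447]
orientation: [2.934, 1.123, 0.0]
wrist_force: [0.1, 0.3, -2.8]
opening: 0.114
grasp_force: 68.8
```

Emit:
servo_tool --commands '[{"dx":0,"dy":0,"dz":0.7,"turn":0,"gripper":5},{"dx":0,"dy":0,"dz":1.5,"turn":0,"gripper":5},{"dx":0,"dy":0,"dz":1.5,"turn":0,"gripper":5},{"dx":0,"dy":0,"dz":1.5,"turn":0,"gripper":5}]'

```text
t: 9.08
tcp_pos: [0.5249, -0.24, 0.1446]
orientation: [2.932, 1.122, 0.002]
wrist_force: [-1.1, 0.5, 5.4]
opening: 0.11
grasp_force: 70.3
```

Emit:
servo_tool --commands '[{"dx":0,"dy":0,"dz":0.5,"turn":0,"gripper":5},{"dx":0,"dy":0,"dz":1,"turn":0,"gripper":5},{"dx":0,"dy":0,"dz":1,"turn":0,"gripper":5}]'

```text
t: 9.33
tcp_pos: [0.5251, -0.2403, 0.1446]
orientation: [2.931, 1.121, 0.003]
wrist_force: [-1.9, 0.0, 8.3]
opening: 0.115
grasp_force: 71.1
```

Emit:
servo_tool --commands '[{"dx":0,"dy":0,"dz":-2,"turn":0,"gripper":5},{"dx":0,"dy":0,"dz":-3.8,"turn":0,"gripper":5},{"dx":0,"dy":0,"dz":-3.8,"turn":0.04,"gripper":5},{"dx":0,"dy":0,"dz":-3.8,"turn":0.08,"gripper":5},{"dx":0,"dy":0,"dz":-3.8,"turn":0.12,"gripper":5},{"dx":0,"dy":0,"dz":-3.8,"turn":0.16,"gripper":5},{"dx":0,"dy":0,"dz":-3.8,"turn":0.2,"gripper":5},{"dx":0,"dy":0,"dz":-3.8,"turn":0.2,"gripper":5}]'

```text
t: 10.0
tcp_pos: [0.524, -0.2393, 0.1448]
orientation: [-3.03, -0.823, 0.002]
wrist_force: [0.0, -0.4, -2.4]
opening: 0.112
grasp_force: 68.9
```

Emit:
servo_tool --commands '[{"dx":0,"dy":0,"dz":-1,"turn":0.04,"gripper":5},{"dx":0,"dy":0,"dz":-1,"turn":0.1,"gripper":5},{"dx":0,"dy":0,"dz":-1,"turn":0.16,"gripper":5},{"dx":0,"dy":0,"dz":-1,"turn":0.22,"gripper":5},{"dx":0,"dy":0,"dz":-1,"turn":0.28,"gripper":5},{"dx":0,"dy":0,"dz":-1,"turn":0.3,"gripper":5},{"dx":0,"dy":0,"dz":-1,"turn":0.3,"gripper":5}]'

```text
t: 10.58
tcp_pos: [0.524, -0.2394, 0.146]
orientation: [-3.119, -0.363, 0.002]
wrist_force: [0.3, 0.4, -2.3]
opening: 0.112
grasp_force: 68.7
```

Emit:
servo_tool --commands '[{"dx":0,"dy":0,"dz":0,"turn":0.04,"gripper":5},{"dx":0,"dy":0,"dz":0,"turn":0.1,"gripper":5},{"dx":0,"dy":0,"dz":0,"turn":0.16,"gripper":5},{"dx":0,"dy":0,"dz":0,"turn":0.22,"gripper":5},{"dx":0,"dy":0,"dz":0,"turn":0.25,"gripper":5},{"dx":0,"dy":0,"dz":0,"turn":0.25,"gripper":5},{"dx":0,"dy":0,"dz":0,"turn":0.25,"gripper":5}]'

```text
t: 11.17
tcp_pos: [0.5243, -0.2395, 0.1467]
orientation: [-3.141, 0.027, 0.001]
wrist_force: [-0.7, -0.4, -1.7]
opening: 0.114
grasp_force: 68.7
```

Run:
```python
from m import *
st=manip.state();print({k:np.round(st[k],4) for k in('tcp_pos','orientation','wrist_force','wrist_torque')})
```

```text
{'tcp_pos': array([ 0.5243, -0.2395,  0.1467]), 'orientation': array([-3.1412e+00,  2.7100e-02,  8.0000e-04]), 'wrist_force': array([-0.7431, -0.3618, -1.6729]), 'wrist_torque': array([0.0315, 0.0192, 0.0489])}
```

Emit:
servo_tool --commands '[{"dx":0,"dy":0,"dz":0,"turn":0.035,"gripper":5},{"dx":0,"dy":0,"dz":1,"turn":0.035,"gripper":5},{"dx":0,"dy":0,"dz":2,"turn":0.035,"gripper":5},{"dx":0,"dy":0,"dz":3,"turn":0.035,"gripper":5},{"dx":0,"dy":0,"dz":3.5,"turn":0.035,"gripper":5},{"dx":0,"dy":0,"dz":3.5,"turn":0.035,"gripper":5},{"dx":0,"dy":0,"dz":3.5,"turn":0.035,"gripper":5}]'

```text
t: 11.75
tcp_pos: [0.5243, -0.2396, 0.1434]
orientation: [-3.14, 0.085, 0.0]
wrist_force: [0.3, 0.8, -2.5]
opening: 0.11
grasp_force: 68.7
```

Below ledge level with no load: in the notches. Continue to the floor.

Emit:
servo_tool --commands '[{"dx":0,"dy":0,"dz":1,"turn":0,"gripper":5},{"dx":0,"dy":0,"dz":2,"turn":0,"gripper":5},{"dx":0,"dy":0,"dz":3,"turn":0,"gripper":5},{"dx":0,"dy":0,"dz":4,"turn":0,"gripper":5},{"dx":0,"dy":0,"dz":4,"turn":0,"gripper":5},{"dx":0,"dy":0,"dz":4,"turn":0,"gripper":5}]'

```text
t: 12.25
tcp_pos: [0.5243, -0.2396, 0.1393]
orientation: [-3.14, 0.085, 0.0]
wrist_force: [0.6, 0.4, -1.3]
opening: 0.113
grasp_force: 68.7
```

Emit:
servo_tool --commands '[{"dx":0,"dy":0,"dz":0.5,"turn":0,"gripper":5},{"dx":0,"dy":0,"dz":1,"turn":0,"gripper":5},{"dx":0,"dy":0,"dz":1,"turn":0,"gripper":5},{"dx":0,"dy":0,"dz":1,"turn":0,"gripper":5}]'

```text
t: 12.58
tcp_pos: [0.5245, -0.2397, 0.1388]
orientation: [3.14, -0.085, 0.001]
wrist_force: [0.2, 0.2, -2.1]
opening: 0.111
grasp_force: 68.9
```

Emit:
servo_tool --commands '[{"dx":0,"dy":0,"dz":0.4,"turn":0,"gripper":5},{"dx":0,"dy":0,"dz":0.8,"turn":0,"gripper":5},{"dx":0,"dy":0,"dz":0.8,"turn":0,"gripper":5},{"dx":0,"dy":0,"dz":0.8,"turn":0,"gripper":5}]'

```text
t: 12.92
tcp_pos: [0.5246, -0.2398, 0.1387]
orientation: [3.14, -0.085, 0.001]
wrist_force: [-2.3, 1.2, 2.5]
opening: 0.112
grasp_force: 70.1
```

Emit:
servo_tool --commands '[{"dx":0,"dy":0,"dz":-0.6,"turn":0,"gripper":5},{"dx":0,"dy":0,"dz":-0.6,"turn":0,"gripper":15},{"dx":0,"dy":0,"dz":-0.6,"turn":0,"gripper":20},{"dx":0,"dy":0,"dz":-0.6,"turn":0,"gripper":30},{"dx":0,"dy":0,"dz":-0.6,"turn":0,"gripper":40},{"dx":0,"dy":0,"dz":-0.6,"turn":0,"gripper":50},{"dx":0,"dy":0,"dz":-0.6,"turn":0,"gripper":50},{"dx":0,"dy":0,"dz":-0.6,"turn":0,"gripper":50}]'

```text
t: 13.58
tcp_pos: [0.5244, -0.2397, 0.1382]
orientation: [-3.14, 0.085, 0.0]
wrist_force: [0.4, -0.4, 0.8]
opening: 0.586
grasp_force: 0.0
```

Emit:
servo_tool --commands '[{"dx":0,"dy":0,"dz":-10,"turn":0,"gripper":50},{"dx":0,"dy":0,"dz":-30,"turn":0,"gripper":50},{"dx":0,"dy":0,"dz":-60,"turn":0,"gripper":50},{"dx":0,"dy":0,"dz":-90,"turn":0,"gripper":50},{"dx":-35,"dy":0,"dz":-120,"turn":0,"gripper":50},{"dx":-70,"dy":0,"dz":-130,"turn":0,"gripper":50},{"dx":-105,"dy":0,"dz":-130,"turn":0,"gripper":50},{"dx":-130,"dy":0,"dz":-130,"turn":0,"gripper":50},{"dx":-150,"dy":0,"dz":-130,"turn":0,"gripper":50},{"dx":-150,"dy":0,"dz":-130,"turn":0,"gripper":50}]'

```text
t: 14.42
tcp_pos: [0.372, -0.2313, 0.2704]
orientation: [3.138, -0.088, 0.001]
wrist_force: [1.4, 0.6, 0.3]
opening: 0.583
grasp_force: 0.0
```

Run:
```python
from m import *
a=snap('side','s5.png');b=snap('top','t5.png')
st=manip.state();print({k:np.round(st[k],4) for k in('tcp_pos','wrist_force','opening')})
I=lambda s,x,y,w,hh:cv2.resize(s['image'][y:y+hh,x:x+w,::-1],(400,300),interpolation=cv2.INTER_CUBIC)
cv2.imwrite('pics/c6.png',np.vstack([np.hstack([I(a,268,265,100,75),I(b,430,155,100,75)]),np.hstack([I(a,0,0,640,400),I(b,0,0,640,400)])]))
for s,w,z in((a,(260,260,390,350),.112),(b,(430,150,530,250),.112)):
    e=cv2.fitEllipse(cv2.convexHull(big(mask(s,(100,120,80),(125,255,255),w))[0]));print(onz(s,*e[0],z))
```

```text
{'tcp_pos': array([ 0.3747, -0.2318,  0.2695]), 'wrist_force': array([ 0.1454,  0.3369, -0.4662]), 'opening': np.float64(0.5872)}
[ 0.52265138 -0.24447705  0.112     ]
[ 0.52212933 -0.23567849  0.112     ]
```

View pics/c6.png

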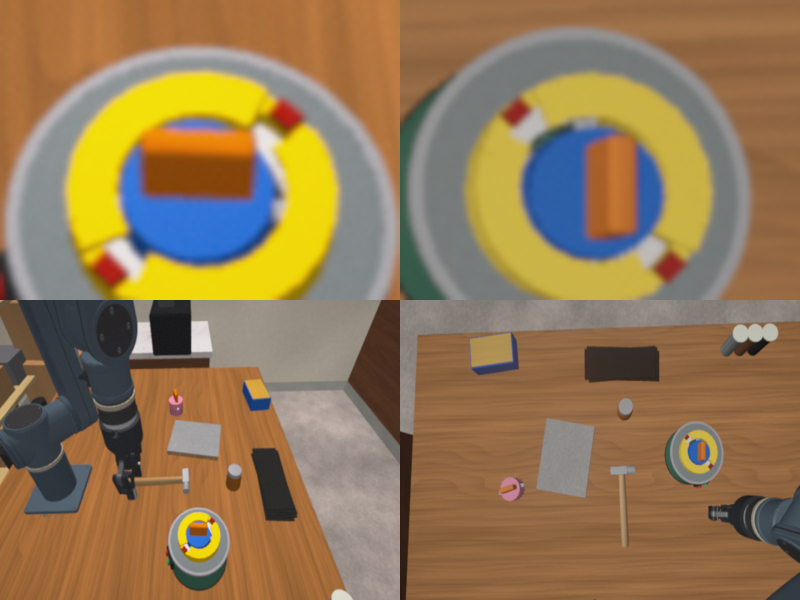

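The neck sits flush inside the collar with its lugs under the rim. The bar is turned about 45° from the slots (red blocks at side crop (110,268) and (288,112)), and the jar and hammer have not moved. Handing in.

```bash
python3 -c "
from bench import manip
print(manip.finish_job())"
```

```text
the job is handed in; nothing more can be done
None
```

The blue filter cartridge is locked in the collar's notches, about 6 mm below the ledge as expected; I let go and handed the job in at about 15 s, with no more than about 11 N felt on the collar.

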